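# Mist the beads and stir them

## Task

Push the red cap of the leaning mist bottle all the way down with the closed fingertips, gently, and let it spring fully back up; then take the stirring rod from its holder and stir the beads in the white pot with it until every one of them lies well away from where it was. Leave the rod standing in the pot, with all the beads still in the pot, and leave everything else on the table where it is.

Things in the scene. Friction and masses are not known exactly. Their poses are not given: they have to be found in the camera images.
- station: Mist station, fixed: aluminium plate 180 x 290 x 14 mm with a blue pump-mist bottle (54 mm diameter) in a black sleeve, topped by a round red sprung cap (36 mm diameter, 22 mm tall, flat top). The bottle leans 30 degrees from vertical towards the station's -x: its axis runs along (-0.5, 0, 0.866) in the station's frame. Origin: on the table, 30 mm below the axis point; z up; -x is the front.
- axis_point (a point): Point on the bottle's axis, low in its sleeve, 30 mm above the table. The bottle is clamped anywhere over a 20 mm range along the axis and this is not measured: the released red cap's flat top lies 165 to 185 mm from this point along the leaning axis, so feel for it.
- led_bar (a point): Middle of the blue LED bar fixed over the cap: 280 mm along the station's y, 38 mm along the bottle's axis, 14 mm thick. It spans 221 to 259 mm along the axis from axis_point; its face is 53 mm off the axis on the upper, back side, so it blocks a gripper coming straight down. Two 14 mm posts, parallel to the axis and 60 mm behind it, carry it at station y = +-130 mm.
- cap (a joint): How far the red cap is pushed in along the bottle's axis, m: 0 released, 0.014 fully down. It is sprung: about 3 N to start, 9 N at the bottom, then a hard stop.
- pot: White round mixing pot, open on top, fixed to the table in front of the mist station, on a grey disc (156 mm diameter, 5 mm high). Outer diameter 128 mm at the foot to 136 mm at the rim, 85 mm high, wall 4 mm, inner floor 6 mm above the origin. Origin: centre of its underside, on the table; z up.
- rod: Loose stirring rod, 190 mm long, 18 mm diameter, round; lower 70 mm steel (heavy), upper 120 mm yellow plastic; about 0.12 kg. Origin: centre of its steel foot; its z axis runs along the rod to the yellow top. It starts upright in the green holder, its foot 10 mm above the table, 125 mm of it standing out of the holder.
- rod_foot (a point): Centre of the rod's steel foot end.
- holder: Green holder block, fixed to the table, 70 x 70 x 65 mm high, with a round hole (22 mm diameter, 55 mm deep) in its top centre. Origin: centre of its underside.
- bead0_center (a point): Centre of bead 0: loose orange plastic ball of 26 mm diameter, lying in the pot.
- bead1_center (a point): Centre of bead 1: loose blue plastic ball of 26 mm diameter, lying in the pot.
- bead2_center (a point): Centre of bead 2: loose orange plastic ball of 26 mm diameter, lying in the pot.
- bead3_center (a point): Centre of bead 3: loose blue plastic ball of 26 mm diameter, lying in the pot.
- bead4_center (a point): Centre of bead 4: loose orange plastic ball of 26 mm diameter, lying in the pot.
- tape: Bystander: loose roll of blue tape lying flat, 104 mm diameter, 48 mm high. Origin: centre of its underside.
- sprayer: Bystander: loose white trigger spray bottle, 72 mm diameter, about 210 mm high, red nozzle. Not the bottle to press. Origin: centre of its underside.
- jar: Bystander: loose amber glass jar with black lid, 68 mm diameter, 90 mm high. Origin: centre of its underside.
- tub: Bystander: loose grey plastic cup, 72 mm diameter, 75 mm high. Origin: centre of its underside.
- scraper: Bystander: loose scraper with orange handle lying on the table, 200 mm long. Origin: its underside, near the middle.

How it is judged (in metres and radians):
On the way, in this order (a step that is already met when the one before it is completed fails the run):
1. the fingers push the red cap at least 10 of its 14 mm down (value of joint cap above 0.01 m and contact force between the fingers and station above 1 N), for 0.05 s.
2. the cap is let go and springs back up (within 2 mm) (value of joint cap below 0.002 m), for 0.2 s.
3. with the rod's foot down in the pot, every bead is at least 15 mm from where it lay at the start (horizontal distance between rod_foot and pot below 0.06 m and z of rod_foot in the frame of pot below 0.05 m and distance of each of bead0_center, bead1_center, bead2_center, bead3_center, bead4_center from where it was at the start of the episode above 0.015 m), for 0.05 s.
At the end, for the whole second after the job is handed in: The rod is released and at rest with its foot in the pot (within 60 mm of the pot's axis, less than 50 mm above the pot's underside), yellow end up, at most 63 degrees from vertical; all five beads are in the pot, below its rim; the red cap is up (within 2 mm) (horizontal distance between rod_foot and pot below 0.06 m and z of rod_foot in the frame of pot below 0.05 m and angle between rod's own z axis and vertical below 1.1 rad and linear speed of rod below 0.03 m/s and value of joint cap below 0.002 m and horizontal distance between each of bead0_center, bead1_center, bead2_center, bead3_center, bead4_center and pot below 0.064 m and z of each of bead0_center, bead1_center, bead2_center, bead3_center, bead4_center in the frame of pot below 0.08 m); the robot touches nothing.
It fails at once if the robot pushes on the mist station (cap, bottle, LED bar or frame) with more than 30 N (contact force between any of the fingers, the arm and station above 30 N).
It fails at once if a bystander (tape, spray bottle, jar, cup, scraper) is moved by more than 25 mm (distance of any of tape, sprayer, jar, tub, scraper from where it was at the start of the episode above 0.025 m).
It fails at once if a bead leaves the pot (horizontal distance between any of bead0_center, bead1_center, bead2_center, bead3_center, bead4_center and pot above 0.088 m).
It also fails if it takes over 72 s, if anything falls off the work surface, if the arm or the gripper's body presses on something with over 40 N, if the wrist force passes 120 N, or if a joint passes its speed limit or range.

## Robot

A 7-joint arm with a two-finger parallel gripper is mounted at the origin on the work surface. World frame = base frame: x ahead of the robot, y to its left, z up, the work surface at z = 0. Lengths are in mm, angles in rad, forces in N, time in s.
With the tool pointing down it reaches from about 425 to 875 mm from the base axis. Payload 9.9 kg.
Tool frame: the origin (TCP) lies at the very end of the fingers, on their centre line; the grasp point (between the pads) lies 19 mm behind it; z points along the fingers, y is the direction in which the jaws open and shut (so a half turn about z gives the same grasp; the last joint's range is limited). The gripper opens to 85 mm and grips with 20 to 120 N. Pads are 22 mm wide; open, the fingers measure 114 mm over their backs; the gripper's body (76 mm by 85 mm) begins 54 mm behind the grasp point. The pads swing forward as they close: fully open they stand 13 mm farther back than shut.
Start: joints at [1.128, 0.576, 0.025, 1.437, -0.015, 1.129, -0.057], TCP at [237.031, -632.016, 206.489] pointing down, gripper open.
Joint ranges: [-2.76, 2.76], [-0.34, 2.15], [-1.52, 1.57], [0.19, 2.46], [-1.09, 4.23], [0.17, 1.99], [-2.82, 2.82]. Speed limits (rad/s): [2.22, 2.22, 3.01, 3.01, 3.14, 3.14, 3.14].

## Interface

Orientations are given as a unit quaternion [w, x, y, z].
In Python, from rig import get_obs, snapshot, sign_off, spot_in, pinpoint gives the robot as it stands.
- The arm moves only by the tool send_rows, never from a script. Its arguments are lists of equal length, an entry for each row: "gripper": the finger opening in cm, from 0 to 8.54; "travel": the shift along the world's x, y, z in cm, a list of three; "turn": the turn, a rotation vector about the world's x, y, z in rad, a list of three. A call has 1 to 12 rows; each row is the pose to reach, as a shift and turn from the pose commanded when the call began; what a row does not reach only later rows make up. A row lasts 1/10 s, in which the tool goes at most 50 mm and 8.59 degrees, less where a joint would pass 70% of its speed; a pose out of reach is approached as far as the arm can. A call with a gripper value outside its range is refused whole. The fingers move at their own pace and stop on an object; "grip_force" is the grip in N (left out, the last holds). Time passes only in rows, so rows that repeat a pose let the fingers close. It gives the time, the measured TCP pose, the force and the opening at its end, in the units of the state.
- get_obs(): the state, without advancing time (a new reading comes with each control period).
- snapshot(name): name is "scene" or "top" or "wrist"; returns a dict with "frame" (480x640x3 uint8, blue, green, red), "range_z" (480x640 float32, mm along the optical axis (not along the pixel's ray), 0 where there is no reading), "camera_matrix" (3x3 intrinsics, pixels), "rvec" (rotation vector, rad) and "tvec" (3), from world to camera coordinates, as OpenCV has them. Camera axes: x right, y down, z forward; pixel columns grow to the right and rows downward; lengths in mm; the calibration is good to about 2 mm. The wrist camera is an equidistant fisheye: a pixel r from the principal point sees the ray r / f radians off the axis. A picture is of the moment at which its call begins.
- sign_off(): hands the job in, once; it reports no verdict.
Trained networks look in the newest picture that a camera, given by its name, has taken for a name from the list of things; names that differ only in an ending like _2 or _b are one class to them, and where a whole thing is asked for, a point or a joint stands for the part that bears it (a point fixed in the world has none). Each returns a list of dicts, best first, with "p" (0 to 1); they miss things now and then, are a little off and sometimes report something else, mostly with a low value. They report only what shows in the picture. A call takes as long as a camera call.
- spot_in(camera, thing): "position" ([x, y, z] in mm, in world coordinates, good to about 4 mm: the middle of the surface that is visible of it).
- pinpoint(camera, thing): "position" ([x, y, z] in mm, in world coordinates, good to about 4 mm: a listed point, or the origin of a listed thing).
The state is a dict: "t": time; "joint_pos": joint angles; "dq": joint speeds; "tau": joint torques, N m; "position": TCP position; "eef_rot": TCP orientation; "ft_force": force on the tool from outside, world axes, zero at the start; "wrist_torque": the same for the moment, N m; "finger_gap": finger opening in mm.
Only numpy, scipy, OpenCV 4.12 (cv2) and the standard library are available. Lean on these libraries where they do the work, as an engineer would, in place of code of your own. Each camera call takes 0.05 s, during which the arm holds its last target. There are 200 camera calls.

## Working session

There is one attempt and no reset: what is moved stays moved. The work goes in short steps, Python scripts to look and compute and a tool call to move; the robot and the scene stay as the last step left them, time stands still between calls to the robot, and variables do not carry over. Pictures are saved under pics/ and viewed, about 8 in all and at most 12, crops included, and the job is handed in when it is done.

Besides the shell and the picture viewer there is one more tool, called after "Call:" as name(argument=value, ...), one argument or row to a line, values as JSON. send_rows: Moves the arm, as the interface text tells. Its arguments: {"type":"object","properties":{"gripper":{"type":"array","items":{"type":"number"}},"travel":{"type":"array","items":{"type":"array","items":{"type":"number"}}},"turn":{"type":"array","items":{"type":"array","items":{"type":"number"}}},"grip_force":{"type":"number"}},"required":["gripper","travel","turn"]}

```bash
mkdir -p pics; ls; cat > m1.py <<'E'
from rig import *
import cv2,numpy as np
o=get_obs();print(o['t'],o['position'],o['eef_rot'],o['ft_force'],o['finger_gap'])
for c in("scene","top"):
    s=snapshot(c);cv2.imwrite(f"pics/{c}0.png",s["frame"])
    R=cv2.Rodrigues(np.array(s["rvec"]))[0];print(c,"campos",(-R.T@np.array(s["tvec"]).ravel()).round())
    for n in "station axis_point led_bar cap pot rod holder tape sprayer jar tub scraper bead0_center bead1_center bead2_center bead3_center bead4_center".split():
        f=lambda r:[(np.round(d["position"]).tolist(),round(d["p"],2)) for d in r[:2]]
        print(n,"pin",f(pinpoint(c,n)) , "spot",f(spot_in(c,n)) if n in("cap","rod","station") else "")
E
python3 m1.py
```

```text
pics
0.0 [ 236.85728186 -631.5610395   205.63827375] [-8.09198909e-04  9.83948422e-01  1.78451153e-01 -1.82711658e-04] [-0.22197504  0.23229991  0.02057789] 85.44159093595349
scene campos [1013.  490. 1156.]
station pin [([704.0, 61.0, -4.0], 0.55)] spot [([713.0, 80.0, 13.0], 0.76)]
axis_point pin [([705.0, 60.0, 31.0], 0.85)] spot 
led_bar pin [([644.0, 82.0, 272.0], 0.84)] spot Traceback (most recent call last):
  File "m1.py", line 9, in <module>
    print(n,"pin",f(pinpoint(c,n)) , "spot",f(spot_in(c,n)) if n in("cap","rod","station") else "")
                    ~~~~~~~~^^^^^
ValueError: it knows: axis_point, bead0_center, bead1_center, bead2_center, bead3_center, bead4_center, holder, jar, led_bar, pot, rod, rod_foot, scraper, sprayer, station, tape, tub
```

```bash
sed -i 's/pinpoint(c,n))/(pinpoint(c,n) if n!="cap" else []))/; s/ if n in("cap","rod","station")/ if n in("cap","rod","pot","holder")/' m1.py; python3 m1.py; python3 -c "
import cv2,numpy as np
a=cv2.imread('pics/scene0.png');b=cv2.imread('pics/top0.png');cv2.imwrite('pics/both.png',cv2.resize(np.vstack([a,b]),(0,0),fx=.62,fy=.62))"
```

```text
0.25 [ 236.96400163 -631.83017048  206.11391478] [-3.62655036e-04  9.83952483e-01  1.78430305e-01 -7.18886055e-05] [-0.84810737  0.25297072  0.55601388] 85.18927580874674
scene campos [1013.  490. 1156.]
station pin [([706.0, 61.0, -2.0], 0.9)] spot 
axis_point pin [([705.0, 61.0, 29.0], 0.6)] spot 
led_bar pin [([508.0, -324.0, 1.0], 0.67), ([645.0, 81.0, 271.0], 0.57)] spot 
cap pin [] spot [([645.0, 83.0, 170.0], 0.53)]
pot pin [([506.0, 122.0, -2.0], 0.7)] spot [([502.0, 123.0, 25.0], 0.7)]
rod pin [([498.0, 304.0, 9.0], 0.88)] spot [([504.0, 303.0, 149.0], 0.76)]
holder pin [([496.0, 302.0, 0.0], 0.84)] spot [([514.0, 310.0, 64.0], 0.77), ([514.0, -320.0, 40.0], 0.61)]
tape pin [([509.0, -327.0, -2.0], 0.92)] spot 
sprayer pin [([670.0, 344.0, -4.0], 0.57)] spot 
jar pin [([634.0, -380.0, 5.0], 0.55), ([671.0, 343.0, -6.0], 0.33)] spot 
tub pin [([372.0, 192.0, -2.0], 0.72), ([495.0, 91.0, 20.0], 0.22)] spot 
scraper pin [([356.0, -219.0, 3.0], 0.71), ([507.0, -326.0, 1.0], 0.25)] spot 
bead0_center pin [([498.0, 304.0, 1.0], 0.59), ([529.0, 101.0, 20.0], 0.41)] spot 
bead1_cent
[... 794 characters left out ...]
)]
holder pin [([497.0, 299.0, 3.0], 0.59)] spot [([491.0, 288.0, 66.0], 0.64), ([496.0, 91.0, 30.0], 0.61)]
tape pin [([507.0, -321.0, 1.0], 0.88), ([499.0, 300.0, 10.0], 0.74)] spot 
sprayer pin [([674.0, 345.0, 1.0], 0.73), ([631.0, -382.0, 0.0], 0.51)] spot 
jar pin [([631.0, -382.0, -0.0], 0.67)] spot 
tub pin [([373.0, 193.0, 1.0], 0.61)] spot 
scraper pin [([358.0, -220.0, -1.0], 0.77)] spot 
bead0_center pin [([532.0, 102.0, 19.0], 0.67)] spot 
bead1_center pin [([539.0, 143.0, 25.0], 0.41)] spot 
bead2_center pin [([498.0, 150.0, 21.0], 0.52)] spot 
bead3_center pin [([464.0, 120.0, 18.0], 0.66), ([359.0, -217.0, 2.0], 0.16)] spot 
bead4_center pin [([494.0, 91.0, 21.0], 0.59)] spot
```

View pics/both.png

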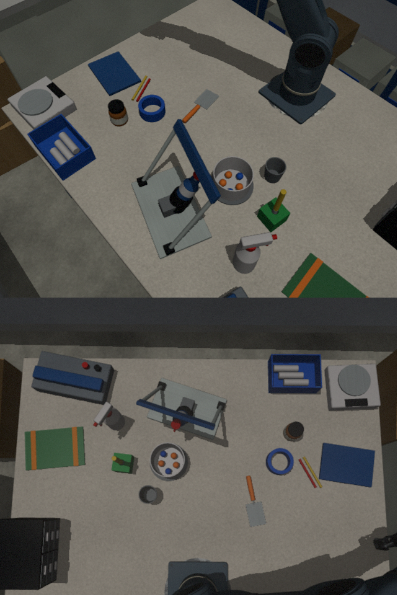

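```bash
cat > h.py <<'E'
from rig import *
import cv2,numpy as np
def cloud(c):
    s=snapshot(c);K=s["camera_matrix"];z=s["range_z"]
    v,u=np.mgrid[:480,:640];R=cv2.Rodrigues(np.array(s["rvec"]))[0];t=np.array(s["tvec"]).ravel()
    P=np.dstack([(u-K[0,2])/K[0,0]*z,(v-K[1,2])/K[1,1]*z,z])
    P=(P-t)@R; P[z==0]=np.nan
    return s["frame"],P,cv2.cvtColor(s["frame"],cv2.COLOR_BGR2HSV)
def near(P,c,r): return np.hypot(P[...,0]-c[0],P[...,1]-c[1])<r
E
python3 - <<'E'
from h import *
for c in("scene","top"):
    f,P,H=cloud(c);h,s,v=[H[...,i].astype(int) for i in range(3)];Z=P[...,2]
    m=near(P,(644,80),170)&(Z>235)&(Z<300)&(h>95)&(h<130)&(s>90)
    Q=P[m];d=np.linalg.svd((Q-Q.mean(0))[:,:2],full_matrices=False)[2][0];t=(Q[:,:2]-Q[:,:2].mean(0))@d
    print(c,"LED",m.sum(),Q.mean(0).round(1),"mid",(Q[:,:2].mean(0)+d*(np.percentile(t,1)+np.percentile(t,99))/2).round(1),"len",np.ptp(t).round(),"ang",np.degrees(np.arctan2(d[1],d[0])).round(1),"z",np.percentile(Z[m],[2,98]).round())
    m=near(P,(630,85),60)&(Z>130)&(Z<205)&((h<8)|(h>172))&(s>120)
    Q=P[m];print("cap",m.sum(),Q.mean(0).round(1),Q.min(0).round(),Q.max(0).round())
    m=near(P,(497,302),35)&(Z>80)&(h>15)&(h<35)&(s>100)
    Q=P[m];q=Q[Q[:,2]>193];print("rod",m.sum(),Q.mean(0).round(1),Q.min(0).round(),Q.max(0).round(),"top",len(q),q.mean(0).round(1))
    m=near(P,(505,121),90)&(Z>80)&(Z<92);Q=P[m];
    A=np.c_[2*Q[:,:2],np.ones(len(Q))];x=np.linalg.lstsq(A,(Q[:,:2]**2).sum(1),rcond=None)[0];print("pot rim",len(Q),x[:2].round(1),np.sqrt(x[2]+x[0]**2+x[1]**2).round(1))
    m=near(P,(505,121),50)&(Z<40)&(s>100);n,l,st,ce=cv2.connectedComponentsWithStats(m.astype(np.uint8))
    for i in range(1,n):
        if st[i,4]>20: print("bead",st[i,4],np.nanmean(P[l==i],0).round(),f[l==i].mean(0).round())
E
```

```text
scene LED 2561 [649.2  91.4 276.9] mid [645.8  81.2] len 279.0 ang 71.5 z [259. 289.]
cap 56 [645.3  83.2 177.4] [641.  70. 167.] [649.  95. 186.]
rod 310 [503.3 302.4 155.1] [489. 292.  81.] [508. 309. 204.] top 78 [499.7 300.8 199. ]
pot rim 462 [509.3 120.2] 65.5
bead 105 [498.  93.  26.] [ 26.  63. 120.]
bead 99 [473. 123.  27.] [92. 44. 19.]
bead 102 [535. 102.  27.] [ 26.  65. 123.]
bead 102 [503. 151.  27.] [ 27.  65. 123.]
top LED 1092 [636.9  77.  283.3] mid [637.7  79.5] len 277.0 ang -108.5 z [268. 291.]
cap 196 [624.4  83.8 180.4] [605.  66. 151.] [642. 101. 193.]
rod 108 [494.7 296.9 169.4] [489. 291.  87.] [505. 307. 207.] top 50 [496.9 299.  200.8]
pot rim 304 [507.5 119.7] 65.5
bead 65 [536. 142.  29.] [90. 50. 37.]
bead 70 [529. 100.  29.] [ 39.  66. 115.]
bead 74 [498. 149.  27.] [ 39.  66. 115.]
bead 75 [492.  90.  28.] [ 40.  67. 116.]
bead 64 [467. 121.  29.] [92. 52. 39.]
```

Call:
send_rows(
  gripper=[0,0,0,0,0,0,0,0,0,0,0,0],
  travel=[
    [0,0,5],
    [1.5,3.5,9],
    [3.5,8,11.5],
    [5.5,13,13.5],
    [7.3,17.5,15.4],
    [9.2,22,15.4],
    [11,26.5,15.4],
    [12.9,31,15.4],
    [14.7,35.5,15.4],
    [16.6,40,15.4],
    [18.4,44.5,15.4],
    [20.3,49,15.4],
  ],
  turn=[
    [0,0,0.12],
    [0,0,0.26],
    [0,0,0.4],
    [0,0,0.54],
    [0,0,0.68],
    [0,0,0.82],
    [0,0,0.96],
    [0,0,1.1],
    [0,0,1.24],
    [0,0,1.38],
    [0,0,1.52],
    [0,0,1.66],
  ],
)

```text
t: 3.65
position: [436.7, -148.7, 360.9]
eef_rot: [0.001, 0.53, 0.848, -0.0]
ft_force: [0.9, 0.6, 0.7]
finger_gap: 0.2
```

Call:
send_rows(
  gripper=[0,0,0,0,0,0,0],
  travel=[
    [1.8,4.2,0],
    [3.6,8.4,0],
    [5.4,12.7,0],
    [7.2,17,0],
    [9,21.2,0],
    [10.5,25.4,0],
    [10.5,25.4,0],
  ],
  turn=[
    [0,0,0.14],
    [0,0,0.28],
    [0,0,0.42],
    [0,0,0.56],
    [0,0,0.68],
    [0,0,0.8],
    [0,0,0.8],
  ],
)

```text
t: 4.35
position: [541.6, 110.1, 360.3]
eef_rot: [-0.0, 0.155, 0.988, 0.002]
ft_force: [-0.2, 0.3, 0.7]
finger_gap: 0.2
```

```bash
cat > st.py <<'E'
from h import *
from scipy.spatial.transform import Rotation as Ro
o=get_obs();print(o['t'],o['position'].round(1),np.round(o['joint_pos'],2),'F',np.round(o['ft_force'],2),'gap',o['finger_gap'])
R=Ro.from_quat(np.roll(o['eef_rot'],-1))
a=np.array([-.474,.1585,.866]);ap=np.array([706,58.5,30]);r=np.array(o['position'])-ap
y=np.array([.317,.948,0]);n=np.array([.821,-.2745,.5])
print("along",r@a,"lat y",r@y,"n",r@n,"toolz",R.as_matrix()[:,2].round(3),"tooly",R.as_matrix()[:,1].round(3))
print("to d=215",(ap+215*a-o['position']).round(1),"to 300",(ap+300*a-o['position']).round(1),"F along a",np.dot(o['ft_force'],a))
z=np.array([.584,-.195,-.788]);z/=np.linalg.norm(z);x=np.cross(y,z);T=np.c_[x,np.cross(z,x),z]
print("turn",(Ro.from_matrix(T)*R.inv()).as_rotvec().round(3))
E
python3 st.py
```

```text
4.35 [541.6 110.1 360.3] [ 0.25  0.36 -0.79  1.48  0.25  1.41  0.71] F [-0.23  0.25  0.68] gap 0.19156491627231137
along 372.11666940920094 lat y -3.2193725515068863 n 15.99765148074377 toolz [-0.     0.004 -1.   ] tooly [0.306 0.952 0.004]
to d=215 [  62.5  -17.5 -144.1] to 300 [ 22.2  -4.  -70.5] F along a 0.734263113986482
turn [-0.21  -0.631 -0.013]
```

Call:
send_rows(
  gripper=[0,0,0,0,0,0,0,0,0,0],
  travel=[
    [0,0,0],
    [0,0,0],
    [0,0,0],
    [0,0,0],
    [0.5,0,-1.5],
    [1.1,-0.2,-3.5],
    [2.2,-0.4,-7.0],
    [3.5,-0.8,-9.5],
    [4.8,-1.2,-11.8],
    [4.8,-1.2,-11.8],
  ],
  turn=[
    [-0.04,-0.13,0],
    [-0.08,-0.25,-0.01],
    [-0.12,-0.38,-0.01],
    [-0.17,-0.5,-0.01],
    [-0.21,-0.631,-0.013],
    [-0.21,-0.631,-0.013],
    [-0.21,-0.631,-0.013],
    [-0.21,-0.631,-0.013],
    [-0.21,-0.631,-0.013],
    [-0.21,-0.631,-0.013],
  ],
)

```text
t: 5.35
position: [589.1, 89.4, 239.5]
eef_rot: [0.32, 0.159, 0.932, -0.053]
ft_force: [0.4, -1.0, -0.6]
finger_gap: 0.2
```

```bash
python3 st.py; python3 -c "
from h import *
s=snapshot('scene')['frame'];cv2.imwrite('pics/p2.png',cv2.resize(s[100:340,220:460],(0,0),fx=2.2,fy=2.2))"
```

```text
5.35 [589.1  89.4 239.5] [ 0.01  0.29 -0.7   2.16  1.24  0.77 -0.35] F [ 0.39 -0.97 -0.64] gap 0.1610572303219026
along 241.7354118275318 lat y -7.789499534325994 n 0.3031038508701869 toolz [ 0.58  -0.201 -0.789] tooly [0.331 0.944 0.002]
to d=215 [ 15.    3.2 -23.3] to 300 [-25.3  16.7  50.3] F along a -0.8894436211070804
turn [-0.002 -0.001  0.014]
```

View pics/p2.png

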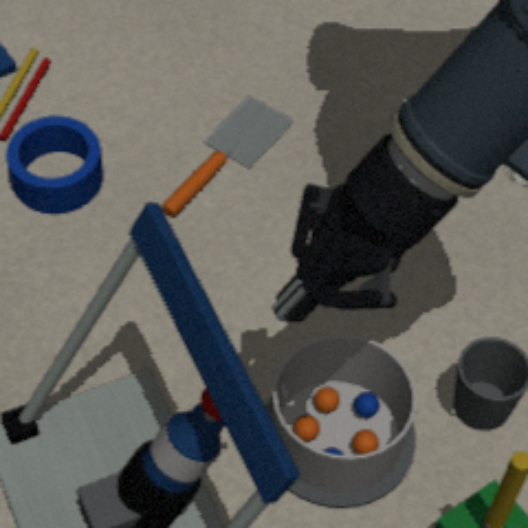

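Call:
send_rows(
  gripper=[0,0],
  travel=[
    [0,0,0],
    [0,0,0],
  ],
  turn=[
    [0,0,0],
    [0,0,0],
  ],
)

```text
t: 5.6
position: [589.5, 91.9, 244.2]
eef_rot: [0.323, 0.158, 0.932, -0.052]
ft_force: [-0.1, -0.1, -0.2]
finger_gap: 0.1
```

```bash
python3 st.py
```

```text
5.6 [589.5  91.9 244.2] [ 0.01  0.28 -0.7   2.16  1.23  0.77 -0.35] F [-0.14 -0.07 -0.24] gap 0.05254823608413647
along 246.01428114743186 lat y -5.310605345801445 n 2.286455535823933 toolz [ 0.586 -0.198 -0.786] tooly [0.328 0.945 0.006]
to d=215 [ 14.6   0.7 -28. ] to 300 [-25.7  14.2  45.6] F along a -0.1532950639634495
turn [-0.005  0.005  0.012]
```

Call:
send_rows(
  gripper=[0,0,0,0,0,0],
  travel=[
    [0.8,0.1,-1.4],
    [1.4,0.1,-2.6],
    [2.0,-0.1,-3.7],
    [2.5,-0.3,-4.8],
    [2.5,-0.3,-4.8],
    [2.5,-0.3,-4.8],
  ],
  turn=[
    [0,0,0],
    [0,0,0],
    [0,0,0],
    [0,0,0],
    [0,0,0],
    [0,0,0],
  ],
)

```text
t: 6.2
position: [614.4, 88.7, 195.5]
eef_rot: [0.323, 0.158, 0.932, -0.052]
ft_force: [0.1, 0.4, 0.7]
finger_gap: -0.3
```

```bash
python3 st.py
```

```text
6.2 [614.4  88.7 195.5] [-0.02  0.39 -0.66  2.18  1.41  0.76 -0.51] F [0.15 0.42 0.7 ] gap -0.2819700381944025
along 191.53288388001064 lat y -0.43679992566894654 n -0.6986749010949609 toolz [ 0.585 -0.199 -0.786] tooly [0.328 0.945 0.006]
to d=215 [-10.3   3.9  20.7] to 300 [-50.6  17.4  94.3] F along a 0.6070669747639085
turn [-0.004  0.004  0.012]
```

Call:
send_rows(
  gripper=[0,0,0,0,0,0,0,0],
  travel=[
    [0.095,-0.032,-0.173],
    [0.19,-0.063,-0.346],
    [0.284,-0.095,-0.52],
    [0.379,-0.127,-0.693],
    [0.474,-0.158,-0.866],
    [0.569,-0.19,-1.04],
    [0.569,-0.19,-1.04],
    [0.569,-0.19,-1.04],
  ],
  turn=[
    [0,0,0],
    [0,0,0],
    [0,0,0],
    [0,0,0],
    [0,0,0],
    [0,0,0],
    [0,0,0],
    [0,0,0],
  ],
)

```text
t: 7.0
position: [620.1, 86.5, 184.0]
eef_rot: [0.322, 0.158, 0.932, -0.052]
ft_force: [0.2, 0.1, -0.1]
finger_gap: -0.3
```

```bash
python3 st.py
```

```text
7.0 [620.1  86.5 184. ] [-0.02  0.42 -0.66  2.18  1.45  0.76 -0.54] F [ 0.2   0.14 -0.06] gap -0.2789181903702753
along 178.50552607996343 lat y -0.70476817114967 n -1.2072195390340426 toolz [ 0.584 -0.199 -0.787] tooly [0.328 0.945 0.005]
to d=215 [-16.    6.1  32.2] to 300 [-56.3  19.6 105.8] F along a -0.1260722059553177
turn [-0.004  0.003  0.012]
```

Call:
send_rows(
  gripper=[0,0,0,0,0],
  travel=[
    [0.095,-0.032,-0.173],
    [0.19,-0.063,-0.346],
    [0.284,-0.095,-0.52],
    [0.379,-0.127,-0.693],
    [0.379,-0.127,-0.693],
  ],
  turn=[
    [0,0,0],
    [0,0,0],
    [0,0,0],
    [0,0,0],
    [0,0,0],
  ],
)

```text
t: 7.5
position: [623.9, 85.0, 176.8]
eef_rot: [0.322, 0.158, 0.932, -0.052]
ft_force: [-0.2, -0.7, 0.3]
finger_gap: -0.1
```

```bash
python3 st.py
```

```text
7.5 [623.9  85.  176.8] [-0.02  0.43 -0.65  2.18  1.47  0.76 -0.56] F [-0.19 -0.74  0.33] gap -0.1429126960017568
along 170.2154657585358 lat y -0.8655940137523679 n -1.289423864882849 toolz [ 0.584 -0.199 -0.787] tooly [0.329 0.944 0.005]
to d=215 [-19.8   7.5  39.4] to 300 [-60.1  21.  113. ] F along a 0.2606729072361317
turn [-0.004  0.003  0.012]
```

Call:
send_rows(
  gripper=[0,0,0,0,0],
  travel=[
    [0.095,-0.032,-0.173],
    [0.19,-0.063,-0.346],
    [0.284,-0.095,-0.52],
    [0.379,-0.127,-0.693],
    [0.379,-0.127,-0.693],
  ],
  turn=[
    [0,0,0],
    [0,0,0],
    [0,0,0],
    [0,0,0],
    [0,0,0],
  ],
)

```text
t: 8.0
position: [627.7, 83.8, 169.9]
eef_rot: [0.322, 0.158, 0.932, -0.052]
ft_force: [-0.3, -1.0, -0.8]
finger_gap: 0.3
```

```bash
python3 st.py
```

```text
8.0 [627.7  83.8 169.9] [-0.02  0.45 -0.65  2.18  1.5   0.76 -0.58] F [-0.33 -1.01 -0.77] gap 0.32392775012006947
along 162.26953831455688 lat y -0.8476156369637131 n -1.269597507849113 toolz [ 0.584 -0.199 -0.787] tooly [0.329 0.944 0.005]
to d=215 [-23.6   8.8  46.3] to 300 [-63.9  22.3 119.9] F along a -0.6657198393535937
turn [-0.004  0.003  0.012]
```

Call:
send_rows(
  gripper=[0,0,0,0],
  travel=[
    [0.095,-0.032,-0.173],
    [0.19,-0.063,-0.346],
    [0.237,-0.079,-0.433],
    [0.237,-0.079,-0.433],
  ],
  turn=[
    [0,0,0],
    [0,0,0],
    [0,0,0],
    [0,0,0],
  ],
)

```text
t: 8.4
position: [630.1, 83.1, 165.7]
eef_rot: [0.322, 0.158, 0.932, -0.052]
ft_force: [0.7, -0.4, 0.4]
finger_gap: -0.1
```

```bash
python3 st.py; python3 -c "
from h import *
s=snapshot('scene')['frame'];w=snapshot('wrist')['frame'];cv2.imwrite('pics/p3.png',np.hstack([cv2.resize(s[210:330,250:370],(400,400),interpolation=2),cv2.resize(w,(0,0),fx=.62,fy=.62)[:298].copy() if 0 else cv2.resize(w,(400,400))]))"
```

```text
8.4 [630.1  83.1 165.7] [-0.02  0.46 -0.64  2.18  1.51  0.76 -0.6 ] F [ 0.72 -0.4   0.43] gap -0.13818048732504004
along 157.3937774695478 lat y -0.7827738631131886 n -1.242708477737736 toolz [ 0.584 -0.199 -0.787] tooly [0.328 0.945 0.005]
to d=215 [-26.    9.5  50.5] to 300 [-66.3  23.  124.1] F along a -0.02740734735866962
turn [-0.004  0.003  0.012]
```

View pics/p3.png

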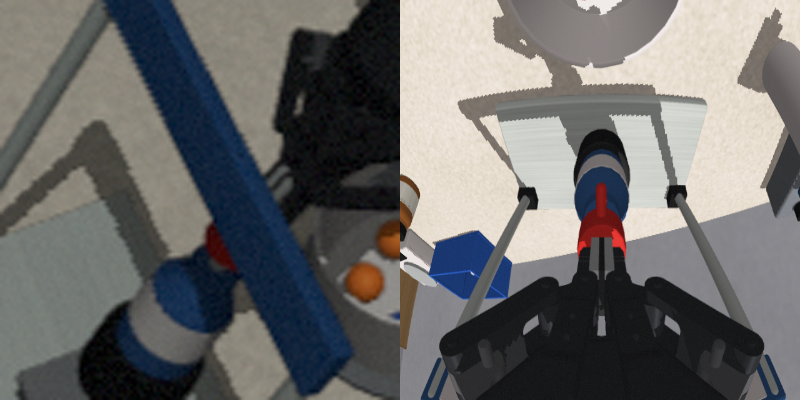

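```bash
cat > wc.py <<'E'
from h import *
def wcloud():
    s=snapshot("wrist");K=s["camera_matrix"];z=s["range_z"];v,u=np.mgrid[:480,:640]
    x=(u-K[0,2])/K[0,0];y=(v-K[1,2])/K[1,1];th=np.hypot(x,y);k=np.where(th>1e-6,np.tan(np.minimum(th,1.5))/np.maximum(th,1e-6),1)
    P=np.dstack([x*k*z,y*k*z,z]);R=cv2.Rodrigues(np.array(s["rvec"]))[0];t=np.array(s["tvec"]).ravel()
    P=(P-t)@R;P[z==0]=np.nan
    return s["frame"],P,cv2.cvtColor(s["frame"],cv2.COLOR_BGR2HSV),-R.T@t
E
python3 - <<'E'
from wc import *
f,P,H,c=wcloud();h,s=H[...,0].astype(int),H[...,1].astype(int)
a=np.array([-.474,.1585,.866]);ap=np.array([706,58.5,30]);y=np.array([.317,.948,0]);n=np.array([.821,-.2745,.5])
D=P-ap;A=np.dstack([D@a,D@y,D@n]);print("cam",c.round(),(c-ap)@a,(c-ap)@n)
m=((h<8)|(h>172))&(s>120)&(A[...,0]>100)&(A[...,0]<220)&(abs(A[...,1])<40)
print(m.sum());
for p in (0,2,25,50,75,98,100):print(p,np.percentile(A[m],p,axis=0).round(1))
q=m&(A[...,0]>np.percentile(A[m][:,0],98)-8)
print("upper",np.median(A[q],0))
# profile at centre columns
for v in range(180,340,8):print(v,A[v,300:341:10].round(0).tolist()[::2],f[v,320])
E
```

```text
cam [481. 135. 253.] 312.07085744166267 -93.5472633113944
3164
0 [119.2 -17.8 -34.6]
2 [154.5 -16.4 -32.8]
25 [161.3  -7.3 -17.8]
50 [169.8  -0.3 -14.9]
75 [172.6   6.8 -10.9]
98 [173.8  15.5  -3.1]
100 [199.   17.1   3.3]
upper [172.42927163  -0.29152438 -12.38537464]
180 [[55.0, -16.0, -26.0], [58.0, -2.0, -27.0], [55.0, 12.0, -26.0]] [66 41 21]
188 [[61.0, -16.0, -22.0], [81.0, -2.0, -27.0], [68.0, 12.0, -23.0]] [109 110 115]
196 [[87.0, -14.0, -24.0], [100.0, -2.0, -28.0], [93.0, 11.0, -26.0]] [108 109 114]
204 [[104.0, -13.0, -24.0], [108.0, -2.0, -25.0], [106.0, 10.0, -25.0]] [79 49 27]
212 [[110.0, -13.0, -21.0], [114.0, -2.0, -23.0], [110.0, 10.0, -21.0]] [78 47 25]
220 [[114.0, -13.0, -18.0], [155.0, -1.0, -34.0], [116.0, 10.0, -19.0]] [ 21  22 111]
228 [[118.0, -13.0, -15.0], [160.0, -1.0, -31.0], [120.0, 10.0, -15.0]] [ 24  28 132]
236 [[123.0, -13.0, -12.0], [161.0, -1.0, -28.0], [126.0, 9.0, -13.0]] [ 27  30 134]
244 [[132.0, -12.0, -11.0], [163.0, -1.0, -25.0], [135.0, 9.0, -12.0]] [ 23  26 132]
252 [[136.0, -12.0, -9.0], [162.0, -1.0, -21.0], [135.0, 9.0, -8.0]] [ 26  30 131]
260 [[159.0, -11.0, -15.0], [164.0, -1.0, -18.0], [160.0, 8.0, -16.0]] [ 18  21 114]
268 [[167.0, -10.0, -15.0], [171.0, -1.0, -17.0], [168.0, 8.0, -16.0]] [ 23  25 109]
276 [[173.0, -10.0, -15.0], [174.0, -1.0, -15.0], [172.0, 7.0, -14.0]] [ 25  26 129]
284 [[173.0, -10.0, -11.0], [173.0, -1.0, -11.0], [173.0, 7.0, -11.0]] [ 21  24 113]
292 [[172.0, -10.0, -6.0], [191.0, -1.0, -18.0], [172.0, 8.0, -6.0]] [18 18 20]
300 [[189.0, -9.0, -13.0], [198.0, -1.0, -19.0], [198.0, 6.0, -19.0]] [22 22 23]
308 [[198.0, -8.0, -15.0], [205.0, -1.0, -20.0], [205.0, 6.0, -20.0]] [19 22 21]
316 [[204.0, -8.0, -16.0], [211.0, -1.0, -21.0], [211.0, 6.0, -20.0]] [22 20 21]
324 [[218.0, -7.0, -23.0], [216.0, -1.0, -21.0], [216.0, 6.0, -21.0]] [26 26 28]
332 [[225.0, -7.0, -25.0], [216.0, -1.0, -18.0], [223.0, 5.0, -23.0]] [29 29 30]
```

```bash
python3 - <<'E'
from wc import *
f,P,H,c=wcloud()
Z=P[...,2]
m=near(P,(507,120),80)&(Z>60)&(Z<110);print("pot rim z",m.sum(),np.percentile(Z[m],[50,95,99]).round(1))
A=P[m&(Z>78)][:,:2];x=np.linalg.lstsq(np.c_[2*A,np.ones(len(A))],(A**2).sum(1),rcond=None)[0];print(x[:2],np.sqrt(x[2]+x[0]**2+x[1]**2))
for uv in [(560,250),(480,120),(180,160),(400,180),(250,180)]: print(uv,P[uv[1],uv[0]].round(),f[uv[1],uv[0]])
a=np.array([-.474,.1585,.866]);ap=np.array([706,58.5,30]);y=np.array([.317,.948,0]);n=np.array([.821,-.2745,.5])
D=P-ap;A=np.dstack([D@a,D@y,D@n])
for v in range(280,304,2):print(v,[(A[v,u].round(0).tolist(),f[v,u].tolist()) for u in (308,320,332)])
E
```

```text
pot rim z 8138 [76.9 84.  84.6]
[507.46850307 121.17115361] 64.66534112746865
(560, 250) [1435.  537. -265.] [139 135 136]
(480, 120) [688. 207.   3.] [113 118 115]
(180, 160) [638. -53.  13.] [201 206 204]
(400, 180) [730. 125.  13.] [209 215 212]
(250, 180) [685.  -5.  13.] [204 210 206]
280 [([172.0, -6.0, -12.0], [26, 28, 129]), ([173.0, -1.0, -13.0], [24, 25, 128]), ([172.0, 4.0, -12.0], [22, 25, 127])]
282 [([173.0, -6.0, -11.0], [29, 30, 130]), ([173.0, -1.0, -11.0], [23, 26, 127]), ([172.0, 4.0, -11.0], [24, 27, 128])]
284 [([173.0, -6.0, -11.0], [45, 47, 119]), ([173.0, -1.0, -10.0], [24, 24, 114]), ([173.0, 4.0, -10.0], [42, 44, 118])]
286 [([184.0, -6.0, -16.0], [83, 83, 85]), ([185.0, -1.0, -17.0], [21, 23, 20]), ([185.0, 4.0, -17.0], [85, 84, 85])]
288 [([186.0, -6.0, -17.0], [86, 85, 86]), ([187.0, -1.0, -17.0], [20, 18, 20]), ([188.0, 4.0, -18.0], [87, 86, 86])]
290 [([189.0, -6.0, -17.0], [85, 84, 85]), ([190.0, -1.0, -18.0], [21, 19, 22]), ([189.0, 4.0, -17.0], [83, 84, 84])]
292 [([190.0, -6.0, -17.0], [84, 82, 84]), ([191.0, -1.0, -18.0], [21, 20, 19]), ([192.0, 4.0, -18.0], [83, 83, 82])]
294 [([191.0, -6.0, -17.0], [86, 85, 86]), ([193.0, -1.0, -18.0], [23, 22, 23]), ([192.0, 4.0, -17.0], [84, 83, 84])]
296 [([194.0, -5.0, -18.0], [85, 85, 84]), ([195.0, -1.0, -19.0], [16, 19, 17]), ([194.0, 4.0, -18.0], [85, 85, 86])]
298 [([195.0, -5.0, -18.0], [84, 83, 83]), ([197.0, -1.0, -19.0], [21, 20, 20]), ([196.0, 4.0, -18.0], [85, 86, 87])]
300 [([199.0, -5.0, -19.0], [85, 85, 84]), ([198.0, -1.0, -19.0], [22, 23, 22]), ([198.0, 3.0, -19.0], [84, 83, 86])]
302 [([200.0, -5.0, -19.0], [85, 84, 84]), ([200.0, -1.0, -19.0], [19, 22, 22]), ([200.0, 3.0, -19.0], [84, 85, 84])]
```

Call:
send_rows(
  gripper=[0,0,0,0,0,0,0],
  travel=[
    [0.25,-0.08,0.15],
    [0.49,-0.165,0.3],
    [0.58,-0.2,0.13],
    [0.68,-0.23,-0.05],
    [0.77,-0.26,-0.22],
    [0.87,-0.29,-0.39],
    [0.87,-0.29,-0.39],
  ],
  turn=[
    [0,0,0],
    [0,0,0],
    [0,0,0],
    [0,0,0],
    [0,0,0],
    [0,0,0],
    [0,0,0],
  ],
)

```text
t: 9.3
position: [638.8, 80.3, 161.8]
eef_rot: [0.322, 0.158, 0.932, -0.052]
ft_force: [-2.0, 0.4, 2.1]
finger_gap: 0.3
```

```bash
python3 st.py; cat > tip.py <<'E'
from wc import *
f,P,H,c=wcloud();h,s=H[...,0].astype(int),H[...,1].astype(int)
a=np.array([-.474,.1585,.866]);ap=np.array([706,58.5,30]);y=np.array([.317,.948,0]);n=np.array([.821,-.2745,.5])
D=P-ap;A=np.dstack([D@a,D@y,D@n])
for u in (308,332):
    col=A[240:320,u];red=(s[240:320,u]>120)
    i=np.where(red)[0].max();print(u,"cap end",col[i].round(1),"finger start",col[i+2].round(1),col[i+4].round(1))
E
python3 tip.py
```

```text
9.3 [638.8  80.3 161.8] [-0.01  0.47 -0.64  2.17  1.53  0.76 -0.59] F [-2.    0.37  2.06] gap 0.3019582305797599
along 149.44270879861227 lat y -0.6771942425060473 n 4.700359057840359 toolz [ 0.584 -0.199 -0.787] tooly [0.328 0.945 0.005]
to d=215 [-34.7  12.3  54.4] to 300 [-75.   25.8 128. ] F along a 2.7929019326969247
turn [-0.004  0.003  0.012]
308 cap end [171.5  -6.1  -8.8] finger start [177.   -5.9 -11.2] [178.2  -5.8 -10.9]
332 cap end [172.2   3.8  -9.1] finger start [177.1   3.7 -11.1] [179.1   3.6 -11.4]
```

Call:
send_rows(
  gripper=[0,0,0,0,0],
  travel=[
    [0.095,-0.032,-0.173],
    [0.19,-0.063,-0.346],
    [0.284,-0.095,-0.52],
    [0.379,-0.127,-0.693],
    [0.379,-0.127,-0.693],
  ],
  turn=[
    [0,0,0],
    [0,0,0],
    [0,0,0],
    [0,0,0],
    [0,0,0],
  ],
)

```text
t: 9.85
position: [642.6, 79.0, 154.9]
eef_rot: [0.322, 0.158, 0.932, -0.052]
ft_force: [-5.1, 0.1, 5.1]
finger_gap: 0.3
```

```bash
python3 st.py; python3 tip.py
```

```text
9.85 [642.6  79.  154.9] [-0.01  0.49 -0.63  2.17  1.55  0.76 -0.61] F [-5.13  0.11  5.13] gap 0.2613558855671461
along 141.49111049125673 lat y -0.6223768417608042 n 4.802168778673135 toolz [ 0.584 -0.199 -0.787] tooly [0.328 0.945 0.005]
to d=215 [-38.5  13.5  61.3] to 300 [-78.8  27.  134.9] F along a 6.889126367243911
turn [-0.004  0.003  0.012]
308 cap end [163.6  -6.1  -8.8] finger start [168.7  -5.8 -10.9] [171.   -5.7 -11.3]
332 cap end [163.9   3.8  -8.9] finger start [169.    3.7 -11. ] [171.1   3.7 -11.4]
```

Call:
send_rows(
  gripper=[0,0,0,0,0],
  travel=[
    [0.095,-0.032,-0.173],
    [0.19,-0.063,-0.346],
    [0.225,-0.075,-0.41],
    [0.225,-0.075,-0.41],
    [0.225,-0.075,-0.41],
  ],
  turn=[
    [0,0,0],
    [0,0,0],
    [0,0,0],
    [0,0,0],
    [0,0,0],
  ],
)

```text
t: 10.4
position: [644.7, 78.3, 151.1]
eef_rot: [0.322, 0.158, 0.932, -0.052]
ft_force: [-6.2, 0.0, 6.4]
finger_gap: 0.1
```

```bash
python3 st.py; python3 tip.py
```

```text
10.4 [644.7  78.3 151.1] [-0.01  0.5  -0.63  2.17  1.57  0.76 -0.62] F [-6.16  0.04  6.38] gap 0.14201181034005855
along 137.07500097377297 lat y -0.6335090343816567 n 4.768342328527147 toolz [ 0.584 -0.199 -0.787] tooly [0.328 0.945 0.005]
to d=215 [-40.6  14.2  65.1] to 300 [-80.9  27.7 138.7] F along a 8.4530821719631
turn [-0.004  0.003  0.012]
308 cap end [158.9  -6.1  -8.6] finger start [164.3  -5.8 -10.8] [166.1  -5.8 -11. ]
332 cap end [158.6   3.9  -8.3] finger start [164.1   3.8 -10.6] [166.    3.7 -10.9]
```

Call:
send_rows(
  gripper=[0,0,0],
  travel=[
    [0.038,-0.013,-0.07],
    [0.07,-0.023,-0.13],
    [0.07,-0.023,-0.13],
  ],
  turn=[
    [0,0,0],
    [0,0,0],
    [0,0,0],
  ],
)

```text
t: 10.75
position: [645.2, 78.3, 150.5]
eef_rot: [0.323, 0.158, 0.932, -0.052]
ft_force: [-13.3, 0.1, 14.5]
finger_gap: 0.2
```

Call:
send_rows(
  gripper=[0,0,0,0,0,0,0,0,0,0],
  travel=[
    [-0.1,0.03,0.17],
    [-0.28,0.1,0.52],
    [-0.47,0.16,0.87],
    [-0.66,0.22,1.21],
    [-0.95,0.32,1.73],
    [-1.42,0.48,2.6],
    [-1.9,0.63,3.46],
    [-3.3,1.1,6.1],
    [-5.2,1.74,9.5],
    [-7.1,2.4,13.0],
  ],
  turn=[
    [0,0,0],
    [0,0,0],
    [0,0,0],
    [0,0,0],
    [0,0,0],
    [0,0,0],
    [0,0,0],
    [0,0,0],
    [0,0,0],
    [0,0,0],
  ],
)

```text
t: 11.75
position: [573.6, 102.4, 280.3]
eef_rot: [0.322, 0.158, 0.932, -0.052]
ft_force: [1.5, -1.1, 0.6]
finger_gap: -0.1
```

```bash
python3 st.py; python3 - <<'E'
from wc import *
f,P,H,c=wcloud();h,s=H[...,0].astype(int),H[...,1].astype(int)
a=np.array([-.474,.1585,.866]);ap=np.array([706,58.5,30]);y=np.array([.317,.948,0]);n=np.array([.821,-.2745,.5])
D=P-ap;A=np.dstack([D@a,D@y,D@n])
m=((h<8)|(h>172))&(s>120)&(A[...,0]>100)&(A[...,0]<200)&(abs(A[...,1])<10)&(abs(A[...,2])<14)
print("cap top d",np.percentile(A[m][:,0],[25,50,75,95]),m.sum())
E
```

```text
11.75 [573.6 102.4 280.3] [ 0.01  0.21 -0.73  2.12  1.09  0.8  -0.22] F [ 1.46 -1.05  0.59] gap -0.07904344190679051
along 286.491279174372 lat y -0.3864844281459412 n 4.416218740224551 toolz [ 0.583 -0.198 -0.788] tooly [0.328 0.945 0.005]
to d=215 [ 30.5  -9.8 -64.1] to 300 [-9.8  3.7  9.5] F along a -0.35059169209817065
turn [-0.004  0.002  0.012]
cap top d [172.41756058 172.82958862 173.3316846  173.98164507] 902
```

Call:
send_rows(
  gripper=[4,6,8.5,8.5,8.5,8.5,8.5,8.5,8.5],
  travel=[
    [-1.3,3,0.5],
    [-2.6,6.5,1],
    [-4,10,1],
    [-5.3,13.5,1],
    [-6.6,17,0.5],
    [-7.6,19.8,0],
    [-7.6,19.8,0],
    [-7.6,19.8,0],
    [-7.6,19.8,0],
  ],
  turn=[
    [0.02,0.06,0],
    [0.06,0.19,0],
    [0.1,0.32,0.01],
    [0.14,0.44,0.01],
    [0.18,0.56,0.01],
    [0.21,0.631,0.013],
    [0.21,0.631,0.013],
    [0.21,0.631,0.013],
    [0.21,0.631,0.013],
  ],
)

```text
t: 12.7
position: [498.6, 299.2, 279.7]
eef_rot: [0.001, 0.161, 0.987, -0.0]
ft_force: [-0.2, 0.6, -0.1]
finger_gap: 84.8
```

```bash
python3 st.py; python3 - <<'E'
from wc import *
f,P,H,c=wcloud();h,s=H[...,0].astype(int),H[...,1].astype(int);Z=P[...,2]
m=near(P,(497,301),30)&(Z>80)&(h>15)&(h<35)&(s>100);Q=P[m];q=Q[Q[:,2]>195]
print("rod",len(Q),Q.mean(0).round(1),"top",len(q),q.mean(0).round(1),q.min(0).round(),q.max(0).round(),"cam",c.round())
m=near(P,(495,298),80)&(Z>215)&(Z<330);Q=P[m];print("gripper low",len(Q),Q[np.argsort(Q[:,2])[:400:40]].round())
cv2.imwrite('pics/p4.png',f)
E
```

```text
12.7 [498.6 299.2 279.7] [-0.06  0.48 -0.89  1.56  0.39  1.29  0.24] F [-0.21  0.6  -0.1 ] gap 84.76154611942708
along 352.74364230595637 lat y 162.4586826253784 n -111.50127276620012 toolz [ 0.001 -0.001 -1.   ] tooly [ 0.317  0.948 -0.001]
to d=215 [ 105.5 -206.7  -63.5] to 300 [  65.2 -193.2   10.1] F along a 0.10923884067385087
turn [-0.209 -0.628  0.   ]
rod 998 [493.2 302.3 175.3] top 495 [496.1 301.5 203.1] [474. 283. 195.] [505. 323. 407.] cam [433. 322. 445.]
gripper low 1654 [[511. 340. 315.]
 [478. 261. 317.]
 [510. 340. 318.]
 [494. 256. 318.]
 [475. 259. 319.]
 [521. 337. 319.]
 [490. 258. 320.]
 [513. 339. 320.]
 [489. 258. 320.]
 [504. 347. 321.]]
```

View pics/p4.png

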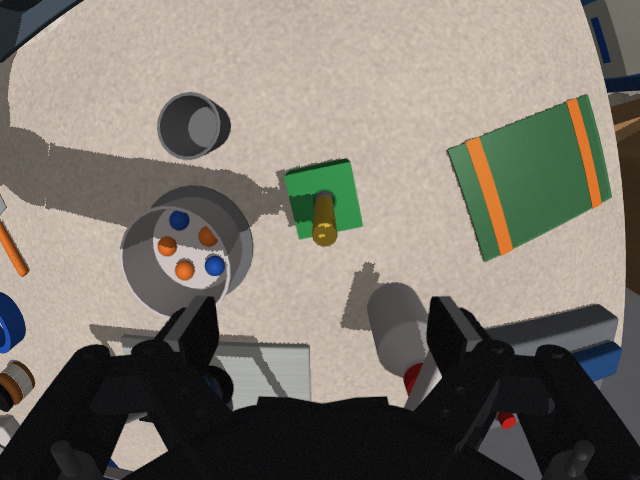

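Call:
send_rows(
  gripper=[8.5,8.5,8.5,8.5,8.5,8.5],
  travel=[
    [-0.1,0.1,-3],
    [-0.2,0.2,-6.5],
    [-0.2,0.2,-10],
    [-0.2,0.2,-13],
    [-0.2,0.2,-15.5],
    [-0.2,0.2,-15.5],
  ],
  turn=[
    [0,0,0],
    [0,0,0],
    [0,0,0],
    [0,0,0],
    [0,0,0],
    [0,0,0],
  ],
)

```text
t: 13.35
position: [495.4, 299.7, 122.4]
eef_rot: [-0.001, 0.161, 0.987, -0.002]
ft_force: [0.4, 0.3, 0.2]
finger_gap: 84.9
```

Call:
send_rows(
  gripper=[5,3,1.5,0.5,0.5,0.5,0.5,0.5],
  travel=[
    [0,0,0],
    [0,0,0],
    [0,0,0],
    [0,0,0],
    [0,0,0],
    [0,0,0],
    [0,0,0],
    [0,0,0],
  ],
  turn=[
    [0,0,0],
    [0,0,0],
    [0,0,0],
    [0,0,0],
    [0,0,0],
    [0,0,0],
    [0,0,0],
    [0,0,0],
  ],
  grip_force=60,
)

```text
t: 14.15
position: [496.9, 302.1, 125.5]
eef_rot: [0.001, 0.161, 0.987, 0.0]
ft_force: [-0.3, -1.5, 6.4]
finger_gap: 17.0
```

```bash
python3 st.py|head -1; python3 - <<'E'
from rig import *
import cv2
cv2.imwrite('pics/p5.png',snapshot('wrist')['frame'])
E
```

```text
14.15 [496.9 302.1 125.5] [-0.12  0.62 -0.81  1.78  0.54  0.98  0.1 ] F [-0.35 -1.5   6.36] gap 16.98593711129505
```

View pics/p5.png

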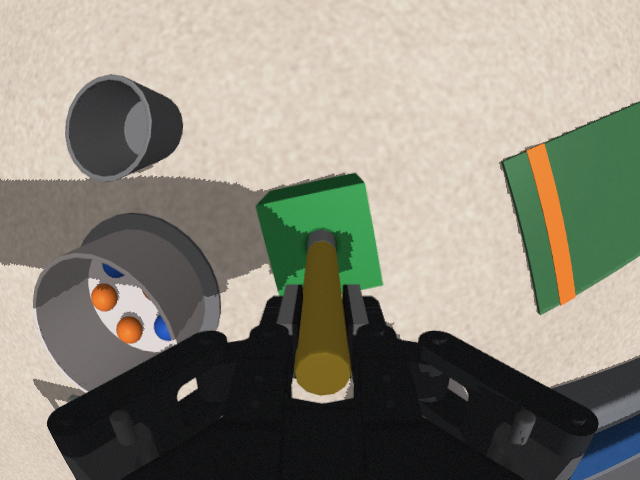

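Call:
send_rows(
  gripper=[0.5,0.5,0.5,0.5,0.5,0.5],
  travel=[
    [0,0,1],
    [0,0,3],
    [0,0,6],
    [0,0,9],
    [0,0,11.5],
    [0,0,11.5],
  ],
  turn=[
    [0,0,0],
    [0,0,0],
    [0,0,0],
    [0,0,0],
    [0,0,0],
    [0,0,0],
  ],
)

```text
t: 14.8
position: [497.4, 303.6, 243.7]
eef_rot: [0.002, 0.161, 0.987, 0.002]
ft_force: [0.9, 0.2, -1.3]
finger_gap: 16.6
```

```bash
python3 st.py|head -1; cat > rod.py <<'E'
from h import *
for c in("scene","top"):
    f,P,H=cloud(c);h,s=H[...,0].astype(int),H[...,1].astype(int);Z=P[...,2]
    o=get_obs()['position']
    m=near(P,o,45)&(Z>50)&(h>15)&(h<35)&(s>100);Q=P[m]
    if len(Q): print(c,"yellow",len(Q),"zmin/max",Q[:,2].min().round(),np.percentile(Q[:,2],98).round(),Q.mean(0).round())
    print(c,[(np.round(d["position"]).tolist(),round(d["p"],2)) for d in pinpoint(c,"rod_foot")[:2]],"rod",[(np.round(d["position"]).tolist(),round(d["p"],2)) for d in pinpoint(c,"rod")[:2]])
    m=near(P,(507,120.5),52)&(Z<45)&(Z>15)&(s>100);n,l,st,ce=cv2.connectedComponentsWithStats(m.astype(np.uint8))
    for i in range(1,n):
        if st[i,4]>15: print(" bead",st[i,4],np.nanmean(P[l==i],0).round(),"B" if f[l==i].mean(0)[0]>f[l==i].mean(0)[2] else "O")
E
python3 rod.py; python3 - <<'E'
from rig import *
import cv2
cv2.imwrite('pics/p6.png',snapshot('scene')['frame'][120:360,200:520])
E
```

```text
14.8 [497.4 303.6 243.7] [-0.07  0.51 -0.88  1.62  0.41  1.2   0.21] F [ 0.92  0.18 -1.35] gap 16.61833451201403
scene yellow 334 zmin/max 196.0 432.0 [507. 303. 275.]
scene [([497.0, 302.0, 132.0], 0.72), ([539.0, 142.0, 20.0], 0.23)] rod [([498.0, 301.0, 128.0], 0.66)]
 bead 100 [498.  92.  27.] O
 bead 100 [472. 123.  27.] B
 bead 99 [535. 102.  28.] O
 bead 99 [504. 151.  28.] O
top [] rod [([493.0, 91.0, 20.0], 0.54)]
 bead 64 [536. 142.  30.] B
 bead 70 [529.  99.  29.] O
 bead 41 [501. 147.  30.] O
 bead 73 [492.  90.  29.] O
```

View pics/p6.png

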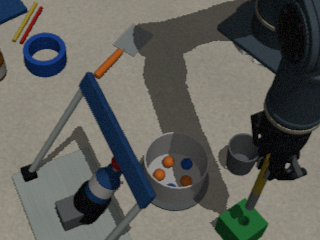

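Call:
send_rows(
  gripper=[0.5,0.5,0.5,0.5,0.5,0.5,0.5,0.5,0.5],
  travel=[
    [0.1,-2,0],
    [0.3,-5.5,0],
    [0.5,-9,0],
    [0.7,-12.5,0],
    [0.9,-15.5,0],
    [0.95,-17.4,0],
    [0.95,-18.1,0],
    [0.95,-18.1,0],
    [0.95,-18.1,0],
  ],
  turn=[
    [0,0,0],
    [0,0,0],
    [0,0,0],
    [0,0,0],
    [0,0,0],
    [0,0,0],
    [0,0,0],
    [0,0,0],
    [0,0,0],
  ],
)

```text
t: 16.05
position: [505.8, 122.3, 239.7]
eef_rot: [-0.0, 0.16, 0.987, 0.0]
ft_force: [-0.4, -0.2, -1.3]
finger_gap: 16.6
```

```bash
python3 st.py|head -1; python3 rod.py
```

```text
16.05 [505.8 122.3 239.7] [ 0.3   0.42 -0.91  1.77  0.36  1.13  0.53] F [-0.4  -0.25 -1.32] gap 16.603282516841666
scene yellow 241 zmin/max 193.0 429.0 [515. 125. 264.]
scene [([507.0, 122.0, 129.0], 0.88), ([671.0, 342.0, -4.0], 0.53)] rod [([504.0, 122.0, 125.0], 0.94), ([642.0, 80.0, 270.0], 0.59)]
 bead 97 [498.  93.  27.] O
 bead 97 [472. 123.  27.] B
 bead 98 [535. 102.  28.] O
 bead 97 [504. 151.  27.] O
top [] rod []
```

Call:
send_rows(
  gripper=[0.5,0.5,0.5,0.5,0.5,0.5,0.5,0.5],
  travel=[
    [0.1,-0.1,-2],
    [0.1,-0.1,-4.5],
    [0.1,-0.1,-7],
    [0.1,-0.1,-9],
    [0.1,-0.1,-10.3],
    [0.1,-0.1,-11],
    [0.1,-0.1,-11.2],
    [0.1,-0.1,-11.2],
  ],
  turn=[
    [0,0,0],
    [0,0,0],
    [0,0,0],
    [0,0,0],
    [0,0,0],
    [0,0,0],
    [0,0,0],
    [0,0,0],
  ],
)

```text
t: 17.15
position: [507.3, 120.3, 128.1]
eef_rot: [0.0, 0.161, 0.987, 0.0]
ft_force: [-0.1, -1.0, -1.2]
finger_gap: 16.5
```

```bash
python3 st.py|head -1; python3 rod.py
```

```text
17.15 [507.3 120.3 128.1] [ 0.23  0.54 -0.83  1.92  0.51  0.9   0.4 ] F [-0.11 -0.97 -1.18] gap 16.52826805565118
scene yellow 196 zmin/max 80.0 320.0 [518. 123. 154.]
scene [([509.0, 120.0, 13.0], 0.7), ([706.0, 55.0, 27.0], 0.16)] rod [([510.0, 120.0, 13.0], 0.74)]
 bead 75 [500.  91.  28.] O
 bead 98 [472. 123.  27.] B
 bead 97 [535. 102.  28.] O
 bead 98 [504. 151.  27.] O
top [] rod []
```

Call:
send_rows(
  gripper=[0.5,0.5,0.5,0.5,0.5,0.5,0.5,0.5,0.5,0.5,0.5],
  travel=[
    [0.5,1.3,0],
    [1.0,2.6,0],
    [1.1,3.2,0],
    [0,3.4,0],
    [-1.3,3.14,0],
    [-2.4,2.4,0],
    [-3.14,1.3,0],
    [-3.4,0,0],
    [-3.14,-1.3,0],
    [-2.4,-2.4,0],
    [-1.3,-3.14,0],
  ],
  turn=[
    [0,0,0],
    [0,0,0],
    [0,0,0],
    [0,0,0],
    [0,0,0],
    [0,0,0],
    [0,0,0],
    [0,0,0],
    [0,0,0],
    [0,0,0],
    [0,0,0],
  ],
)

```text
t: 18.55
position: [494.5, 88.4, 127.7]
eef_rot: [-0.0, 0.161, 0.987, 0.001]
ft_force: [-1.6, 7.1, 0.6]
finger_gap: 16.5
```

```bash
python3 st.py|head -1; python3 rod.py; python3 - <<'E'
from rig import *
import cv2
cv2.imwrite('pics/p7.png',cv2.resize(snapshot('scene')['frame'][210:340,310:470],(0,0),fx=2.5,fy=2.5))
E
```

```text
18.55 [494.5  88.4 127.7] [ 0.3   0.52 -0.84  1.97  0.5   0.87  0.45] F [-1.63  7.12  0.64] gap 16.452714784452564
scene yellow 188 zmin/max 79.0 321.0 [504.  93. 150.]
scene [([493.0, 90.0, 16.0], 0.64)] rod [([491.0, 91.0, 14.0], 0.56)]
 bead 86 [472.  99.  27.] B
 bead 89 [506.  78.  27.] O
 bead 98 [535. 102.  27.] O
 bead 86 [481. 155.  27.] O
top [] rod []
 bead 58 [476. 151.  29.] O
```

View pics/p7.png

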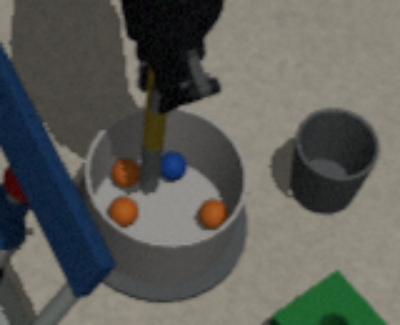

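Call:
send_rows(
  gripper=[0.5,0.5,0.5,0.5,0.5,0.5,0.5,0.5,0.5,0.5],
  travel=[
    [1.3,-0.26,0],
    [2.6,0,0],
    [3.7,0.74,0],
    [4.44,1.84,0],
    [4.7,3.14,0],
    [4.44,4.44,0],
    [3.7,5.54,0],
    [2.6,6.28,0],
    [1.3,6.54,0],
    [1.3,6.54,0],
  ],
  turn=[
    [0,0,0],
    [0,0,0],
    [0,0,0],
    [0,0,0],
    [0,0,0],
    [0,0,0],
    [0,0,0],
    [0,0,0],
    [0,0,0],
    [0,0,0],
  ],
)

```text
t: 19.9
position: [505.3, 155.1, 128.2]
eef_rot: [0.0, 0.159, 0.987, 0.0]
ft_force: [-0.5, -0.8, -0.8]
finger_gap: 16.6
```

```bash
python3 st.py|head -1; python3 rod.py
```

```text
19.9 [505.3 155.1 128.2] [ 0.16  0.55 -0.82  1.91  0.51  0.91  0.34] F [-0.54 -0.84 -0.79] gap 16.586931796610923
scene yellow 190 zmin/max 77.0 318.0 [514. 158. 157.]
scene [([669.0, 342.0, -0.0], 0.65), ([503.0, 157.0, 16.0], 0.64)] rod [([501.0, 154.0, 10.0], 0.77)]
 bead 89 [472.  99.  27.] B
 bead 86 [524.  81.  27.] O
 bead 57 [479. 157.  28.] O
top [([372.0, 194.0, 0.0], 0.47)] rod []
```

Call:
send_rows(
  gripper=[0.5,0.5,0.5,0.5,0.5,0.5,0.5,0.5,0.5,0.5,0.5,0.5],
  travel=[
    [-1.3,-0.26,0],
    [-2.4,-1.0,0],
    [-3.14,-2.1,0],
    [-3.4,-3.4,0],
    [-3.14,-4.7,0],
    [-2.4,-5.8,0],
    [-1.3,-6.54,0],
    [0,-6.8,0],
    [1.3,-6.54,0],
    [2.4,-5.8,0],
    [3.14,-4.7,0],
    [3.4,-3.4,0],
  ],
  turn=[
    [0,0,0],
    [0,0,0],
    [0,0,0],
    [0,0,0],
    [0,0,0],
    [0,0,0],
    [0,0,0],
    [0,0,0],
    [0,0,0],
    [0,0,0],
    [0,0,0],
    [0,0,0],
  ],
)

```text
t: 21.4
position: [541.8, 120.6, 127.4]
eef_rot: [-0.0, 0.161, 0.987, -0.0]
ft_force: [-0.3, -1.1, -0.7]
finger_gap: 16.7
```

```bash
python3 st.py|head -1; cat > wb.py <<'E'
from wc import *
f,P,H,c=wcloud();h,s=H[...,0].astype(int),H[...,1].astype(int);Z=P[...,2]
m=near(P,(507,120.5),58)&(Z<45)&(Z>10)&(s>100);n,l,st,ce=cv2.connectedComponentsWithStats(m.astype(np.uint8))
for i in range(1,n):
    if st[i,4]>40:
        q=P[l==i];print(" wbead",st[i,4],np.nanmean(q,0).round(),q.min(0).round(),q.max(0).round(),"B" if f[l==i].mean(0)[0]>f[l==i].mean(0)[2] else "O")
E
python3 rod.py; python3 wb.py
```

```text
21.4 [541.8 120.6 127.4] [ 0.22  0.58 -0.81  1.84  0.52  0.94  0.42] F [-0.33 -1.14 -0.67] gap 16.67704924268111
scene yellow 143 zmin/max 79.0 305.0 [548. 126. 144.]
scene [([532.0, 124.0, 18.0], 0.51), ([507.0, -326.0, -0.0], 0.41)] rod [([531.0, 123.0, 14.0], 0.51), ([629.0, -380.0, 1.0], 0.51)]
 bead 94 [468. 134.  27.] O
 bead 61 [538.  89.  28.] O
top [] rod []
 bead 56 [464. 131.  29.] O
 wbead 927 [463. 133.  26.] [451. 120.  18.] [475. 145.  32.] O
 wbead 871 [481.  84.  27.] [469.  70.  17.] [494.  95.  32.] B
 wbead 862 [532. 158.  26.] [521. 146.  18.] [546. 171.  32.] B
 wbead 844 [536.  87.  26.] [525.  73.  15.] [549.  98.  32.] O
 wbead 331 [554. 132.  26.] [544. 125.  16.] [564. 137.  31.] O
```

Call:
send_rows(
  gripper=[0.5,0.5,0.5,0.5,0.5,0.5,0.5,0.5,0.5,0.5,0.5],
  travel=[
    [-0.26,1.3,0],
    [-1,2.4,0],
    [-2.1,3.14,0],
    [-1.5,2.0,0],
    [-0.5,1.0,0],
    [0,0,0],
    [-0.26,-1.3,0],
    [-1,-2.4,0],
    [-2.1,-3.14,0],
    [-2.8,-3.3,0],
    [-2.8,-3.3,0],
  ],
  turn=[
    [0,0,0],
    [0,0,0],
    [0,0,0],
    [0,0,0],
    [0,0,0],
    [0,0,0],
    [0,0,0],
    [0,0,0],
    [0,0,0],
    [0,0,0],
    [0,0,0],
  ],
)

```text
t: 22.85
position: [511.7, 86.6, 127.9]
eef_rot: [0.0, 0.161, 0.987, -0.0]
ft_force: [0.2, -0.2, -1.3]
finger_gap: 16.7
```

```bash
python3 st.py|head -1; python3 rod.py; python3 wb.py
```

```text
22.85 [511.7  86.6 127.9] [ 0.3   0.54 -0.83  1.93  0.51  0.89  0.46] F [ 0.19 -0.16 -1.27] gap 16.746206148352524
scene yellow 154 zmin/max 81.0 311.0 [518.  91. 143.]
scene [([504.0, 91.0, 15.0], 0.75)] rod [([499.0, 89.0, 14.0], 0.74)]
 bead 51 [482.  88.  27.] B
 bead 82 [527.  82.  27.] O
 bead 93 [468. 134.  27.] O
top [([640.0, 79.0, 266.0], 0.19)] rod [([631.0, -381.0, -1.0], 0.73)]
 bead 56 [464. 131.  30.] O
 wbead 916 [462. 132.  27.] [450. 120.  18.] [475. 145.  32.] O
 wbead 880 [480.  83.  27.] [468.  70.  17.] [493.  95.  32.] B
 wbead 813 [530. 159.  26.] [519. 147.  15.] [543. 172.  32.] B
 wbead 167 [518.  71.  25.] [511.  65.  17.] [530.  78.  30.] O
 wbead 808 [551. 118.  26.] [541. 106.  14.] [565. 131.  31.] O
```

Call:
send_rows(
  gripper=[0.5,0.5,0.5,0.5,0.5,0.5,0.5,0.5,0.5],
  travel=[
    [-0.3,1.5,0],
    [-0.2,3.1,0],
    [1.6,4.1,0],
    [2.9,5.3,0],
    [3.1,6.1,0],
    [2.1,6.7,0],
    [1.0,7.1,0],
    [-0.2,7.2,0],
    [-0.2,7.2,0],
  ],
  turn=[
    [0,0,0],
    [0,0,0],
    [0,0,0],
    [0,0,0],
    [0,0,0],
    [0,0,0],
    [0,0,0],
    [0,0,0],
    [0,0,0],
  ],
)

```text
t: 24.1
position: [508.6, 159.7, 127.3]
eef_rot: [-0.001, 0.16, 0.987, -0.001]
ft_force: [0.7, 1.3, -0.7]
finger_gap: 16.6
```

```bash
python3 st.py|head -1; python3 wb.py; python3 rod.py
```

```text
24.1 [508.6 159.7 127.3] [ 0.15  0.56 -0.82  1.89  0.51  0.91  0.33] F [ 0.67  1.26 -0.74] gap 16.615758346754337
 wbead 882 [462. 134.  26.] [450. 120.  17.] [475. 146.  31.] O
 wbead 803 [480.  86.  26.] [468.  72.  15.] [493.  96.  32.] B
 wbead 388 [519. 171.  26.] [507. 164.  17.] [532. 178.  31.] B
 wbead 761 [522.  81.  26.] [511.  66.  12.] [536.  92.  31.] O
 wbead 152 [544. 118.  22.] [541. 109.  12.] [548. 129.  29.] O
scene yellow 169 zmin/max 81.0 309.0 [518. 162. 150.]
scene [([502.0, 160.0, 16.0], 0.63), ([706.0, 60.0, 32.0], 0.34)] rod [([671.0, 341.0, -5.0], 0.55), ([500.0, 159.0, 11.0], 0.5)]
 bead 93 [485.  85.  27.] B
 bead 81 [527.  82.  27.] O
top [] rod []
```

Call:
send_rows(
  gripper=[0.5,0.5,0.5,0.5,0.5,0.5,0.5,0.5,0.5,0.5],
  travel=[
    [-0.3,-1.2,0],
    [-0.6,-2.4,0],
    [-0.9,-3.5,0],
    [-1.9,-3.2,0],
    [-2.8,-2.9,-0.2],
    [-3.7,-2.55,-0.4],
    [-4.7,-2.25,-0.7],
    [-5.55,-1.95,-1.1],
    [-5.55,-1.95,-1.2],
    [-5.55,-1.95,-1.2],
  ],
  turn=[
    [0,0,0],
    [0,0,0],
    [0,0,0],
    [-0.028,-0.083,0],
    [-0.055,-0.166,0],
    [-0.083,-0.248,0],
    [-0.11,-0.331,0],
    [-0.138,-0.413,0],
    [-0.138,-0.413,0],
    [-0.138,-0.413,0],
  ],
)

```text
t: 25.45
position: [454.4, 138.4, 116.4]
eef_rot: [0.215, 0.156, 0.964, -0.036]
ft_force: [-5.9, -1.7, 15.9]
finger_gap: 16.7
```

```bash
python3 st.py|head -2; python3 rod.py;python3 - <<'E'
from rig import *
import cv2
cv2.imwrite('pics/p8.png',cv2.resize(snapshot('scene')['frame'][180:340,310:470],(0,0),fx=2.5,fy=2.5))
E
```

```text
25.45 [454.4 138.4 116.4] [-0.29  0.36 -0.54  2.37  1.22  0.61 -0.62] F [-5.86 -1.68 15.86] gap 16.680809544476624
along 206.7282114792569 lat y -3.990768490807099 n -185.30769836258764 toolz [ 0.402 -0.136 -0.905] tooly [ 0.315  0.949 -0.002]
scene yellow 354 zmin/max 56.0 206.0 [451. 141. 139.]
scene [([490.0, 122.0, 12.0], 0.86)] rod [([490.0, 120.0, 5.0], 0.83)]
 bead 89 [485.  85.  27.] B
 bead 81 [527.  82.  27.] O
 bead 61 [468. 137.  27.] O
top yellow 120 zmin/max 88.0 273.0 [447. 139. 154.]
top [([488.0, 124.0, 9.0], 0.58)] rod [([488.0, 126.0, 10.0], 0.47)]
 bead 58 [550. 117.  28.] O
 bead 52 [528. 160.  29.] B
 bead 58 [522.  79.  29.] O
 bead 47 [481.  84.  30.] B
 bead 22 [461. 125.  29.] O
```

View pics/p8.png

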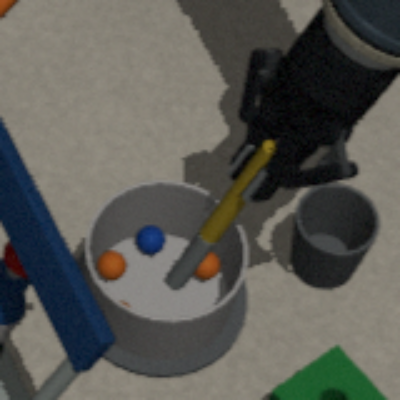

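Call:
send_rows(
  gripper=[0.5,2,3,5,8,8.5,8.5,8.5],
  travel=[
    [0,0,0.15],
    [0,0,0.15],
    [0,0,0.15],
    [0,0,0.15],
    [0,0,0.15],
    [0,0,0.15],
    [0,0,0.15],
    [0,0,0.15],
  ],
  turn=[
    [0,0,0],
    [0,0,0],
    [0,0,0],
    [0,0,0],
    [0,0,0],
    [0,0,0],
    [0,0,0],
    [0,0,0],
  ],
)

```text
t: 26.6
position: [455.5, 139.6, 117.1]
eef_rot: [0.213, 0.157, 0.964, -0.035]
ft_force: [0.4, 0.4, -0.9]
finger_gap: 84.9
```

Call:
send_rows(
  gripper=[8.5,8.5,8.5,8.5,8.5,8.5,8.5,8.5,8.5,8.5],
  travel=[
    [-0.4,0.1,1],
    [-0.8,0.3,2.5],
    [-1.2,0.4,4.5],
    [-1.6,0.5,7],
    [-1.8,0.6,9.5],
    [-2,0.7,12],
    [-2,0.7,14],
    [-2,0.7,16],
    [-2,0.7,16],
    [-2,0.7,16],
  ],
  turn=[
    [0,0,0],
    [0,0,0],
    [0,0,0],
    [0,0,0],
    [0,0,0],
    [0,0,0],
    [0,0,0],
    [0,0,0],
    [0,0,0],
    [0,0,0],
  ],
)

```text
t: 27.6
position: [435.5, 146.3, 277.2]
eef_rot: [0.214, 0.157, 0.964, -0.035]
ft_force: [0.2, 0.7, -0.3]
finger_gap: 84.9
```

```bash
python3 st.py|head -1; python3 - <<'E'
from h import *
for c in ("scene","top"):
    f,P,H=cloud(c);h,s=H[...,0].astype(int),H[...,1].astype(int);Z=P[...,2]
    if c=="scene": cv2.imwrite('pics/p9.png',cv2.resize(f[130:370,220:500],(0,0),fx=2,fy=2))
    m=near(P,(480,130),130)&(Z>45)&(Z<210)&(h>17)&(h<35)&(s>100);Q=P[m]
    d=np.linalg.svd(Q-Q.mean(0),full_matrices=False)[2][0];print(c,"rod axis tilt deg",np.degrees(np.arccos(abs(d[2]))).round(1),Q.mean(0).round())
    for n in ("rod_foot","tape","sprayer","jar","tub","scraper"):print(n,[(np.round(d["position"]).tolist(),round(d["p"],2)) for d in pinpoint(c,n)[:1]])
    m=near(P,(507,120.5),58)&(Z<45)&(Z>15)&(s>100);n,l,st,ce=cv2.connectedComponentsWithStats(m.astype(np.uint8))
    for i in range(1,n):
        if st[i,4]>15: print(" bead",st[i,4],np.nanmean(P[l==i],0).round(),"B" if f[l==i].mean(0)[0]>f[l==i].mean(0)[2] else "O")
    m=near(P,(630,85),60)&(Z>130)&(Z<205)&((h<8)|(h>172))&(s>120);print("cap",P[m].mean(0).round(1))
E
```

```text
27.6 [435.5 146.3 277.2] [-0.13  0.06 -0.65  2.14  0.58  0.84  0.1 ] F [ 0.16  0.69 -0.3 ] gap 84.89540385603591
scene rod axis tilt deg 26.3 [442. 147. 135.]
rod_foot [([490.0, 127.0, 10.0], 0.92)]
tape [([507.0, -324.0, 2.0], 0.75)]
sprayer [([671.0, 342.0, -4.0], 0.71)]
jar [([632.0, -381.0, 2.0], 0.6)]
tub [([373.0, 191.0, -2.0], 0.7)]
scraper [([358.0, -218.0, 1.0], 0.79)]
 bead 99 [485.  84.  27.] B
 bead 102 [528.  80.  27.] O
 bead 47 [465. 139.  25.] O
cap [645.2  82.9 177.2]
top rod axis tilt deg 26.8 [438. 144. 142.]
rod_foot [([491.0, 126.0, 11.0], 0.7)]
tape [([509.0, -325.0, 3.0], 0.6)]
sprayer [([464.0, 134.0, 18.0], 0.57)]
jar [([632.0, -383.0, -1.0], 0.75)]
tub [([492.0, 130.0, 12.0], 0.5)]
scraper [([352.0, -221.0, 2.0], 0.85)]
 bead 74 [552. 118.  29.] O
 bead 59 [528. 161.  29.] B
 bead 71 [522.  78.  29.] O
 bead 61 [479.  83.  28.] B
 bead 38 [458. 128.  29.] O
cap [623.9  84.5 180. ]
```

View pics/p9.png

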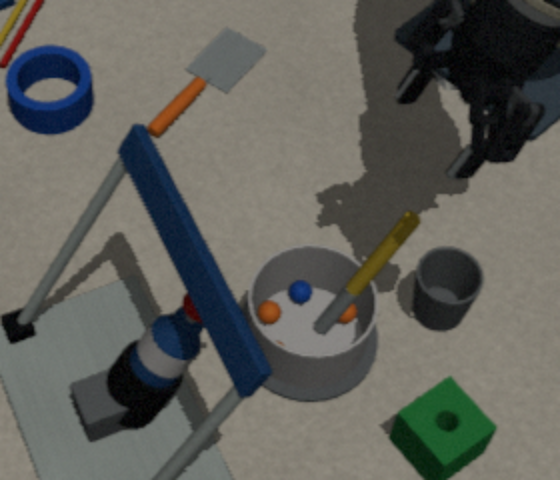

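Call:
send_rows(
  gripper=[8.5,8.5,8.5,8.5,8.5],
  travel=[
    [0,0,0],
    [0,0,0],
    [0,0,0],
    [0,0,0],
    [0,0,0],
  ],
  turn=[
    [0,0,0],
    [0,0,0],
    [0,0,0],
    [0,0,0],
    [0,0,0],
  ],
)

```text
t: 28.8
position: [435.5, 146.5, 277.2]
eef_rot: [0.213, 0.157, 0.964, -0.035]
ft_force: [-0.2, -0.8, -0.0]
finger_gap: 85.3
```

```bash
python3 -c "
from rig import *
print(sign_off())"
```

```text
the job is handed in; nothing more can be done
None
```

I pressed the red cap, stirred the beads with the rod and left the rod standing in the pot. I handed the job in at about 29 s; no verdict is reported.

- **Cap:** I pushed it along its axis until it reached the hard stop, with about 20 N at the wrist (the limit is 30 N). It then sprang back to its starting height: its top measured 172.8 mm along the axis after release, and about 173 mm before.
- **Stirring:** I took the rod from the holder and stirred the pot with it. In the last pictures all five beads are in the pot. Each lies at least about 20 mm from where any bead of its colour started (15 mm was required).
- **Rod:** It is released and leans on the rim about 26° from vertical. Its foot is about 17 mm from the pot's axis and 10 mm above the pot's underside.
- **Rest of the table:** The scene camera shows all the bystanders within a few mm of their starting places. The gripper is open and clear, touching nothing.

**Checks that disagreed:**
- The wrist camera showed the closed fingertips about 23 mm short of the reported TCP along the tool. I used what the camera and the force reading showed for the press, and allowed for the same offset when gripping the rod.
- In the last top picture the network gave false, low-confidence finds inside the pot for the sprayer and the cup. The scene picture contradicts them.

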